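Swap the turner for the scraper at the comal

ROBOT

A 6-joint arm with a two-finger parallel gripper is mounted at the origin on the work surface. World frame = base frame: x ahead of the robot, y to its left, z up, the work surface at z = 0. Lengths are in mm, angles in rad, forces in N, time in s.
With the tool pointing down it reaches from about 350 to 725 mm from the base axis. Payload 4.3 kg.
Tool frame: the origin (TCP) lies midway between the tips of the shut fingers; the grasp point (between the pads) lies 19 mm behind it (manip.grasp_offset is the distance from the TCP to the grasp point, in mm); z points along the fingers, y is the line along which they close (so a half turn about z gives the same grasp; the last joint's range is limited). The gripper opens to 85 mm and grips with 20 to 120 N. Pads are 22 mm wide; open, the fingers measure 114 mm over their backs; the gripper's body (76 mm by 85 mm) begins 54 mm behind the grasp point. The pads swing forward as they close: fully open they stand 13 mm farther back than shut.
Start: joints at [1.051, 0.377, 0.081, 1.274, 0, 1.46], TCP at [229.106, 527.425, 231.329] pointing down, gripper open.
Joint ranges: [-2.72, 2.72], [-0.84, 1.66], [-1.02, 1.22], [-1.77, 2.12], [-1.37, 1.28], [-3.14, 3.14]. Speed limits (rad/s): [2.57, 2.57, 3.14, 3.14, 3.14, 3.14].

INTERFACE

Orientations are given as a 3x3 rotation matrix whose columns are the frame's x, y, z axes.
In Python, from bench import manip gives the robot as it stands.
- The arm moves only by the shell command python3 -m inch 'ROWS'. ROWS is JSON, one flat list of numbers, 7 for each row, row after row: the shift along the tool's x, y, z in units of 0.1 m (1.0 is 0.1 m), then the turn, a rotation vector about the tool's x, y, z in units of 180 degrees (1.0 is 180 degrees), then the finger opening in mm, from 0 to 85.4. A call has exactly 8 rows; each row is the pose to reach, as a shift and turn from the pose commanded when the call began, along the tool's axes at that moment, turning the shorter way round; what a row does not reach only later rows make up. A row lasts 1/12 s, in which the tool goes at most 41.7 mm and 7.16 degrees, less where a joint would pass 70% of its speed; a pose out of reach is approached as far as the arm can. A call with a number of a shift or a turn outside -1 to 1 is refused whole. A call with a gripper value outside its range is refused whole. The fingers move at their own pace and stop on an object; the grip force is fixed at half the most. Time passes only in rows, so rows that repeat a pose let the fingers close, or fill a call up. It gives the time, the measured TCP pose, the force, the opening and the grip force at its end, in the units of the state.
- manip.read_state(): the state, without advancing time (a new reading comes with each control period).
- manip.camera(name): name is "scene" or "top"; returns a dict with "pixels" (480x640x3 uint8, blue, green, red), "mtx" (3x3 intrinsics, pixels), "k1" (the pictures are not rectified: a ray, as slopes to the right and down, at radius r is drawn at 1 + k1 r^2 times it, then the intrinsics apply), "rvec" (rotation vector, rad) and "tvec" (3), from world to camera coordinates, as OpenCV has them. Camera axes: x right, y down, z forward; pixel columns grow to the right and rows downward; lengths in mm; the calibration is good to about 2 mm. A picture is of the moment at which its call begins. There is no depth.
- manip.finish_job(): hands the job in; it is judged then, once.
Trained networks look in a picture, given as the dict that the camera call returned (one of the last four; its "shot" number tells which), for a name from the list of things; names that differ only in an ending like _2 or _b are one class to them, and where a whole thing is asked for, a point or a joint stands for the part that bears it (a point fixed in the world has none). Each returns a list of dicts, best first, with "p" (0 to 1); they miss things now and then, are a little off and sometimes report something else, mostly with a low value. They report only what shows in the picture. A call takes as long as a camera call. They do not tell look-alikes from the thing itself.
- manip.boxes_of(picture, target): "at" ([column, row] in pixels, amid what is visible of it).
- manip.outline_of(picture, target): "region" (480x640 bool, what is visible of it) and "at" ([column, row] in pixels, amid what is visible of it).
The state is a dict: "time_s": time; "joint_positions": joint angles; "dq": joint speeds; "effort": joint torques, N m; "position": TCP position; "orientation": TCP orientation; "force": force on the tool from outside, world axes, zero at the start; "torque": the same for the moment, N m; "opening": opening from 0.0 (shut) to 1.0 (fully open); "grip_force": force on a finger pad.
Only numpy, scipy, OpenCV 4.12 (cv2) and the standard library are available. Lean on these libraries where they do the work, as an engineer would, in place of code of your own. Each camera call takes 0.05 s, during which the arm holds its last target. There are 200 camera calls.

TASK

The last tortilla is off and the comal is to be scraped next. First stand the wooden turner from the red ladle rest blade end down in the round tube of the blue tool caddy, all the way in, and let go of it; then draw the aluminium scraper up out of its pocket, turn it to a scraping slant of about 45 degrees with the handle up and the blade's edge level, and finish while holding it still like that, the edge above the middle of the comal and raised about 5 cm clear of it, without putting it down or letting go. Leave the canisters, funnel, oil bottle, ramekin and salt shaker where they are.

Things in the scene. Friction and masses are not known exactly. Their poses are not given: they have to be found in the camera images.
- turner: Loose light wooden turner, 40 g, 190 mm long: blade 20 wide (y), 5 thick (x) up to z=92 mm, then a round handle 18 mm in diameter, z=88 to 190. Origin: middle of the blade's end; z runs up to the handle's end. It starts leaning in the ladle rest 34 degrees off upright, blade end in the dish, handle leaning to the rest's -x (the robot's side), blade width along the rest's y.
- ladle_rest: Fixed red steel ladle rest: dish 100 x 85 mm, 14 mm high, and a forked post; origin under the dish, z up. The turner's end stands at x=+35 mm; the fork (34 mm wide, y) carries it from below, 104 to 120 mm up its length, prongs reaching 3 mm above the handle's centre line; beyond that the handle is free. Lifted straight up, it leaves the fork.
- caddy: Fixed blue steel tool caddy, base 85 x 220 mm (x, y), origin under its middle, z up. A flat pocket for the scraper at y=-50 mm, a round tube for the turner at y=+60 mm.
- tube_mouth (a point): Centre of the open top of the caddy's round tube, 114 mm above the table: inside diameter 28 mm, outside 34 mm, inside depth 107 mm, axis vertical. With the turner all the way in, its handle stands about 83 mm out of the tube.
- pocket_mouth (a point): Centre of the open top of the scraper's pocket, 78 mm above the table: slot 8 mm (caddy x) by 96 mm (caddy y), 74 mm deep.
- scraper: Loose cast aluminium scraper, 200 g, 195 mm long. Origin: middle of the blade's edge; z up to the handle's end, y along the edge. Blade 88 wide (y), 4 thick (x), z=0 to 70 mm; shoulder 88 x 14, z=70 to 82, then 46 wide to z=92; straight handle 24 wide (y), 14 thick (x) to z=195; centre of mass z=95. Starts upright in the pocket, hung by its shoulder on the rim; free after a 75 mm lift.
- hotplate: Fixed white electric hot plate, 235 x 235 mm and 55 mm high, with a black round cast-iron comal on it; origin under its middle, z up. The comal is 240 mm across, with a rim 5 mm higher than its face and one loop handle reaching 155 mm from its centre along the unit's -x.
- comal_centre (a point): Middle of the comal's flat upper face, 78 mm above the table.
- canister_a: Bystander: loose green closed tin canister, 83 mm across, 116 mm high, on the ledge; origin under its middle.
- canister_b: Bystander: the same canister in yellow.
- funnel: Bystander: loose blue plastic funnel standing mouth down on the ledge, 100 mm across, 118 mm high; origin under its middle.
- oil_bottle: Bystander: loose amber oil bottle, 60 mm across, 190 mm high, on the ledge; origin under its middle. The ledge is a galvanized step 30 mm high along the far side of the table, beyond the comal.
- ramekin: Bystander: loose white porcelain ramekin, 84 mm across, 45 mm high, on the table just before the ledge; origin under its middle.
- salt_shaker: Bystander: loose glass salt shaker, 42 mm across, 75 mm high, on the table just before the ledge; origin under its middle.
Things that resemble listed ones, but are neither listed nor needed, are in the scene too. There is more than one size of the turner; the job needs the largest.

How it is judged:
By the outcome, as a careful person would: the job done as asked, in the order asked, and still so for the second after the job is handed in, while the arm keeps its last pose, push and grip.
It also fails if it takes over 61 s, if anything falls off the work surface, if the arm or the gripper's body presses on something with over 40 N, if the wrist force passes 120 N, or if a joint passes its speed limit or range.

## Working session

There is one attempt and no reset: what is moved stays moved. The work goes in short steps, Python scripts to look and compute and a shell command to move; the robot and the scene stay as the last step left them, time stands still between calls to the robot, and variables do not carry over. Pictures are saved under pics/ and viewed, at most 10 in all, crops included, and the job is handed in when it is done.

```bash
ls; mkdir -p pics
cat > h.py <<'E'
import numpy as np, cv2
from bench import manip
def ray(pic,px):
    K=np.array(pic["mtx"]);u=(np.array(px,float)-K[:2,2])/[K[0,0],K[1,1]]
    s=u.copy()
    for _ in range(20): s=u/(1+pic["k1"]*(s@s))
    R=cv2.Rodrigues(np.array(pic["rvec"],float))[0];t=np.array(pic["tvec"],float).ravel()
    d=R.T@np.array([s[0],s[1],1]);return -R.T@t,d/np.linalg.norm(d)
def atz(pic,px,z):
    o,d=ray(pic,px);return o+d*(z-o[2])/d[2]
def tri(a,pa,b,pb):
    o,d=ray(a,pa);p,e=ray(b,pb)
    A=np.stack([d,-e],1);s=np.linalg.lstsq(A,p-o,rcond=None)[0]
    P,Q=o+d*s[0],p+e*s[1];return (P+Q)/2,np.linalg.norm(P-Q)
def proj(pic,P):
    R=cv2.Rodrigues(np.array(pic["rvec"],float))[0];c=R@np.array(P,float)+np.array(pic["tvec"],float).ravel()
    s=c[:2]/c[2];s=s*(1+pic["k1"]*(s@s));K=np.array(pic["mtx"]);return s*[K[0,0],K[1,1]]+K[:2,2]
E
cat > look.py <<'E'
from h import *
import sys,pickle
np.set_printoptions(precision=1,suppress=True)
for n in ("scene","top"):
    p=manip.camera(n);cv2.imwrite(f"pics/{n}0.png",p["pixels"]);pickle.dump(p,open(n+".pkl","wb"))
    print(n,"cam",ray(p,[320,240]),p["k1"])
    for t in ["turner","ladle_rest","caddy","tube_mouth","pocket_mouth","scraper","hotplate","comal_centre"]:
        print(t,[(np.array(o["at"]).round(1).tolist(),round(o["p"],2)) for o in manip.boxes_of(p,t)])
E
python3 look.py
```

```text
pics
scene cam (array([1036.6, -576.8,  608.3]), array([-0.5,  0.6, -0.6])) -0.0711315269740191
turner [([383.6, 181.7], 0.95), ([320.8, 213.6], 0.57)]
ladle_rest [([383.1, 210.1], 0.88), ([428.4, 268.0], 0.17)]
caddy [([172.4, 331.5], 0.58), ([264.8, 371.4], 0.27), ([430.9, 270.1], 0.21)]
tube_mouth [([173.9, 334.7], 0.88), ([465.6, 224.8], 0.53)]
pocket_mouth [([175.0, 333.6], 0.73)]
scraper [([136.3, 302.4], 0.84)]
hotplate [([307.2, 265.8], 0.63), ([383.8, 212.2], 0.36)]
comal_centre [([310.2, 269.2], 0.85)]
top cam (array([ 406.3,  -15.8, 1145.7]), array([ 0.1,  0. , -1. ])) 0.030157915229345147
turner [([231.3, 317.9], 0.8), ([176.1, 270.8], 0.68), ([152.2, 320.9], 0.59)]
ladle_rest [([189.4, 263.3], 0.96)]
caddy [([418.5, 205.7], 0.6)]
tube_mouth [([431.0, 280.9], 0.75)]
pocket_mouth [([428.3, 280.3], 0.56), ([189.0, 260.6], 0.25)]
scraper [([467.9, 278.9], 0.63)]
hotplate [([324.3, 252.1], 0.77), ([191.0, 258.8], 0.69)]
comal_centre [([325.0, 255.7], 0.72), ([279.9, 158.4], 0.54)]
```

View pics/scene0.png

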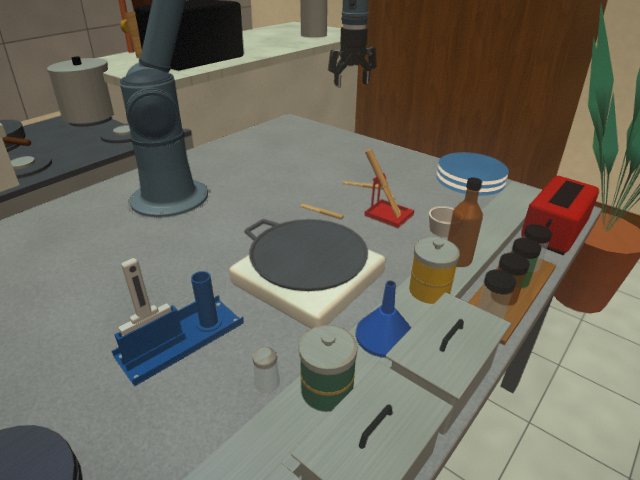

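View pics/top0.png

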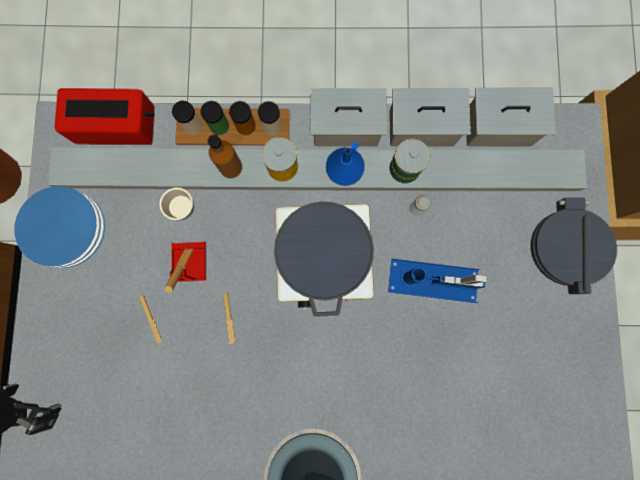

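The scene view shows the turner in the red rest at (383,182), the caddy at (175,325) with its tube at (205,300) and the scraper at (135,290), and the comal at (310,255). The top view shows the rest at (188,262), the caddy at (433,280) and the comal at (324,250).
There are three turner candidates in the top view: the one in the rest at (178,270), and two lying flat at (150,320) and (229,318). The one in the rest fits, because it leans in the red rest. I'll confirm its size in a crop.

```bash
cat > m.py <<'E'
from h import *
import pickle
np.set_printoptions(precision=1,suppress=True)
S=pickle.load(open("scene.pkl","rb"));T=pickle.load(open("top.pkl","rb"))
def crop(p,x,y,w,h,k=4): return cv2.resize(p["pixels"][y:y+h,x:x+w],None,fx=k,fy=k,interpolation=cv2.INTER_CUBIC)
a=np.hstack([crop(S,340,140,90,75),crop(T,135,230,110,75+0,4)]) 
b=np.hstack([crop(S,105,250,100,75,4),crop(T,380,245,100,75,4)])
a=a[:, :800];b=b[:, :800]
cv2.imwrite("pics/crop1.png",np.vstack([a,b]))
for p,n in((S,"S"),(T,"T")):
    for o in manip.outline_of(p,"turner"):
        ys,xs=np.nonzero(o["region"]);pts=np.stack([xs,ys],1).astype(np.float32)
        c=pts.mean(0);v=np.linalg.svd(pts-c,full_matrices=False)[2][0];s=(pts-c)@v
        print(n,o["p"],"ends",c+v*s.min(),c+v*s.max(),len(xs))
E
python3 m.py
```

```text
S 0.74 ends [367.5 149.7] [398.2 215.9] 499
S 0.49 ends [301.1 204.6] [342.1 216.6] 194
T 0.84 ends [189.  248.5] [167.1 290.6] 324
T 0.82 ends [140.9 296.5] [159.1 341. ] 240
T 0.52 ends [225.7 293.8] [232.1 341.1] 253
T 0.24 ends [359.5 145.1] [334.2 182.2] 1222
```

View pics/crop1.png

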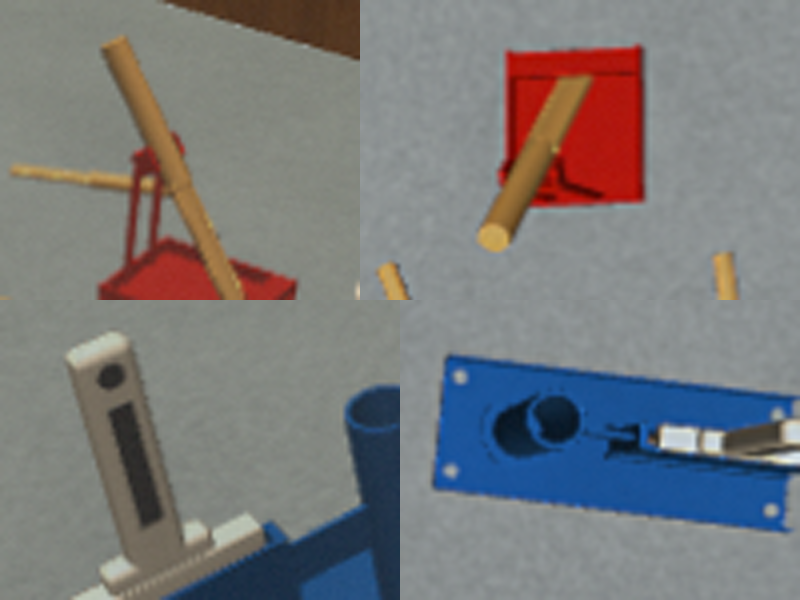

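The crop confirms it: the turner in the red rest is the thick, largest one, with its handle end at S(369,151) and T(168.5,289). The tube mouth is near S(203,277) and T(418,274.5). Next I'll enlarge the caddy for more exact points.

```bash
cat > c.py <<'E'
from m import *
cv2.imwrite("pics/crop2.png",np.vstack([crop(S,105,250,150,70,5),crop(T,380,250,150,49,5)]))
for n,a,b in(("turner end",[369,151.2],[168.5,289.2]),("tube",[203.5,277],[418.2,274.5])): print(n,tri(S,a,T,b))
print("turner low",tri(S,[398,216],T,[188.7,249.2]))
for p in(S,T):
    for o in manip.outline_of(p,"hotplate")[:1]+manip.outline_of(p,"comal_centre")[:1]: 
        ys,xs=np.nonzero(o["region"]);print(o["at"],o["p"],len(xs),xs.min(),xs.max(),ys.min(),ys.max())
    g=p["pixels"].max(2);
    x0,y0,x1,y1=(240,210,375,295) if p is S else (270,195,380,320)
    m=np.zeros_like(g);m[y0:y1,x0:x1]=g[y0:y1,x0:x1]<85
    m=cv2.morphologyEx(m,cv2.MORPH_OPEN,np.ones((15,15),np.uint8))
    c=max(cv2.findContours(m,0,1)[0],key=cv2.contourArea);e=cv2.fitEllipse(c);print("ell",e,atz(p,e[0],80))
E
python3 c.py
```

```text
S 0.74 ends [367.5 149.7] [398.2 215.9] 499
S 0.49 ends [301.1 204.6] [342.1 216.6] 194
T 0.84 ends [189.  248.5] [167.1 290.6] 324
T 0.82 ends [140.9 296.5] [159.1 341. ] 240
T 0.52 ends [225.7 293.8] [232.1 341.1] 253
T 0.24 ends [359.5 145.1] [334.2 182.2] 1222
turner end (array([443.4, 318.2, 158.3]), np.float64(3.4452935376192984))
tube (array([ 483.9, -237.1,  112.7]), np.float64(4.9705280979705115))
turner low (array([548.4, 320.5,   9.3]), np.float64(2.802315381745869))
[306.9, 266.1] 0.66 11525 229 385 218 329
[307.2, 272.8] 0.9 11384 229 384 219 328
ell ((288.2446594238281, 232.9315948486328), (21.304901123046875, 49.57297134399414), 81.54607391357422) [465.6  -0.3  80. ]
[323.3, 251.1] 0.86 9572 274 374 202 316
[324.8, 252.5] 0.65 9466 274 373 201 315Traceback (most recent call last):
  File "c.py", line 12, in <module>
    c=max(cv2.findContours(m,0,1)[0],key=cv2.contourArea);e=cv2.fitEllipse(c);print("ell",e,atz(p,e[0],80))
ValueError: max() iterable argument is empty
```

View pics/crop2.png

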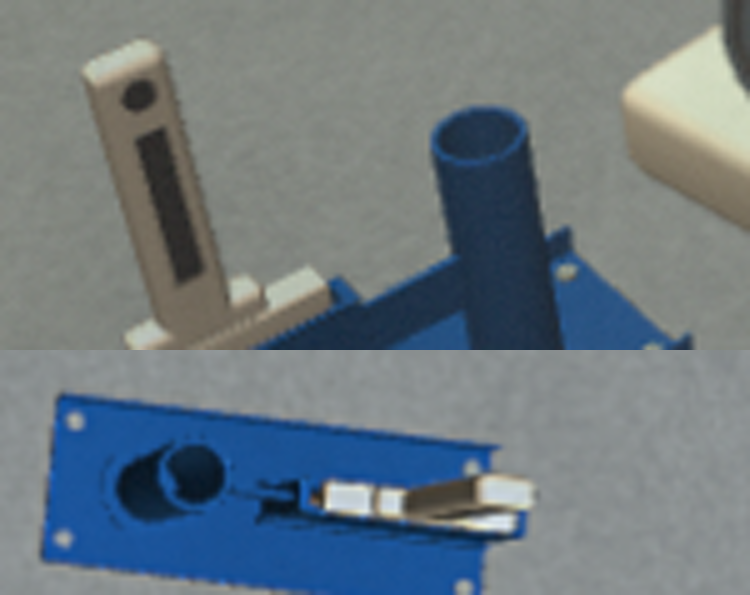

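The crop shows the tube mouth at S(201,277) and T(418.6,274.6), and the scraper top at S(129.4,262) and T(481.2,278.2). The base screws in T are at (395,264), (392.6,287.6), (474.4,273.6) and (472.6,297.4).

```bash
sed -i '/^for p in(S,T):/,$d' m.py; sed -i '/^def crop/a pass' m.py
cat > d.py <<'E'
from m import *
from scipy.optimize import least_squares
print("tube",tri(S,[201,277],T,[418.6,274.6])); print("scraper top",tri(S,[129.4,262],T,[481.2,278.2]))
q=[atz(T,a,4) for a in([395,264],[392.6,287.6],[474.4,273.6],[472.6,297.4])]
print(np.array(q),"centre",np.mean(q,0))
v=q[0]-q[2]+q[1]-q[3]; print("caddy yaw deg",np.degrees(np.arctan2(-v[0],v[1])))
res=lambda u:[*(proj(S,[u[0],u[1],u[2]])-[369,151.2]),*(proj(T,u[:3])-[168.5,289.2]),*(proj(S,u[3:])-[398,216]),*(proj(T,u[3:])-[188.7,249.2])]
for p in(S,T):
    P=p["pixels"];L=P.max(2)
    m=((L<100)&(P.max(2)-P.min(2)<35)).astype(np.uint8)
    x0,y0,x1,y1=(248,218,370,288) if p is S else (272,200,376,300)
    M=np.zeros_like(m);M[y0:y1,x0:x1]=m[y0:y1,x0:x1]
    M=cv2.morphologyEx(M,cv2.MORPH_OPEN,np.ones((9,9),np.uint8))
    c=max(cv2.findContours(M,0,1)[0],key=cv2.contourArea);e=cv2.fitEllipse(c);print("ell",e,cv2.boundingRect(c),atz(p,e[0],82),L[240:260:10,300:330:15].ravel())
for o in manip.outline_of(T,"hotplate")[:1]:
    c=max(cv2.findContours(o["region"].astype(np.uint8),0,1)[0],key=cv2.contourArea)
E
python3 d.py
```

```text
S 0.74 ends [367.5 149.7] [398.2 215.9] 499
S 0.49 ends [301.1 204.6] [342.1 216.6] 194
T 0.84 ends [189.  248.5] [167.1 290.6] 324
T 0.82 ends [140.9 296.5] [159.1 341. ] 240
T 0.52 ends [225.7 293.8] [232.1 341.1] 253
T 0.24 ends [359.5 145.1] [334.2 182.2] 1222
tube (array([ 482.6, -239.2,  113.3]), np.float64(1.537893372825007))
scraper top (array([ 469.9, -349. ,  201.8]), np.float64(1.471038312493256))
[[ 516.6 -204.6    4. ]
 [ 456.8 -197.6    4. ]
 [ 494.2 -403.2    4. ]
 [ 434.6 -396.3    4. ]] centre [ 475.5 -300.4    4. ]
caddy yaw deg -6.408191192813724
ell ((308.0116271972656, 253.99282836914062), (69.00751495361328, 117.9339370727539), 90.01494598388672) (250, 220, 117, 68) [550.2 -32.4  82. ] [81 82 83 81]
ell ((323.383544921875, 250.39602661132812), (96.84209442138672, 97.44600677490234), 110.79631042480469) (275, 202, 98, 98) [540.1 -22.   82. ] [91 88 93 92]
```

```bash
sed -i '/^a=np.hstack/,$d;/^pass/d' m.py
cat > e.py <<'E'
from m import *
from scipy.optimize import least_squares
s=manip.read_state();print(s["time_s"],s["position"],np.array(s["orientation"]).round(3).tolist(),manip.grasp_offset)
ob=[(S,1,[369,151.2]),(T,1,[168.5,289.2]),(S,0,[398,216]),(T,0,[188.7,249.2])]
def f(u):
    ax=np.array([-np.sin(u[4])*np.cos(u[3]),-np.sin(u[4])*np.sin(u[3]),np.cos(u[4])]);lo=u[:3];hi=lo+190*ax
    return np.concatenate([proj(p,hi if k else lo)-o for p,k,o in ob]+[[(np.degrees(u[4])-34)/1,(u[2]-5)/3]])
r=least_squares(f,[548,320,6,0,.593]);print(r.x,np.degrees(r.x[3:]),r.fun)
# comal: search centre matching both views
for c in ([540,-22],[545,-27],[550,-32]):
  for p in(S,T):
    q=np.array([proj(p,[c[0]+120*np.cos(a),c[1]+120*np.sin(a),83]) for a in np.linspace(0,6.28,90)]);print(c,q.min(0),q.max(0))
for p,row,col in((S,254,308),(T,250,323)):
    g=p["pixels"].max(2).astype(int); print("row",[ (c,g[row,c]) for c in (range(244,254) if p is S else range(270,279))],[ (c,g[row,c]) for c in (range(362,373) if p is S else range(369,379))]);print("col",[(y,g[y,col]) for y in (range(216,224) if p is S else range(198,206))],[(y,g[y,col]) for y in (range(284,296) if p is S else range(295,304))])
E
python3 e.py
```

```text
1.45 [229.1 527.4 231.3] [[-0.917, 0.398, 0.0], [0.398, 0.917, 0.0], [0.0, 0.0, -1.0]] 18.700000000000003
[548.9 322.8   4.5   0.1   0.6] [ 3.5 34. ] [-1.2 -1.1 -0.3 -0.4  1.   1.2  0.   0.5 -0.  -0.2]
[540, -22] [247.6 218.3] [367.5 288. ]
[540, -22] [273.1 201.2] [373.9 301.2]
[545, -27] [247.4 220. ] [368.1 290.6]
[545, -27] [275.2 199.2] [376. 299.]
[550, -32] [247.2 221.7] [368.8 293.2]
[550, -32] [277.4 197.1] [378.  296.9]
row [(244, np.int64(137)), (245, np.int64(134)), (246, np.int64(137)), (247, np.int64(138)), (248, np.int64(133)), (249, np.int64(109)), (250, np.int64(79)), (251, np.int64(69)), (252, np.int64(65)), (253, np.int64(73))] [(362, np.int64(86)), (363, np.int64(85)), (364, np.int64(77)), (365, np.int64(78)), (366, np.int64(83)), (367, np.int64(105)), (368, np.int64(191)), (369, np.int64(219)), (370, np.int64(219)), (371, np.int64(216)), (372, np.int64(217))]
col [(216, np.int64(135)), (217, np.int64(134)), (218, np.int64(126)), (219, np.int64(100)), (220, np.int64(81)), (221, np.int64(81)), (222, np.int64(82)), (223, np.int64(83))] [(284, np.int64(84)), (285, np
[... 313 characters left out ...]
(134)), (274, np.int64(95)), (275, np.int64(85)), (276, np.int64(74)), (277, np.int64(80)), (278, np.int64(93))] [(369, np.int64(93)), (370, np.int64(75)), (371, np.int64(61)), (372, np.int64(82)), (373, np.int64(109)), (374, np.int64(146)), (375, np.int64(146)), (376, np.int64(146)), (377, np.int64(147)), (378, np.int64(145))]
col [(198, np.int64(150)), (199, np.int64(149)), (200, np.int64(148)), (201, np.int64(126)), (202, np.int64(89)), (203, np.int64(80)), (204, np.int64(75)), (205, np.int64(90))] [(295, np.int64(94)), (296, np.int64(87)), (297, np.int64(66)), (298, np.int64(67)), (299, np.int64(92)), (300, np.int64(124)), (301, np.int64(149)), (302, np.int64(150)), (303, np.int64(145))]
```

```bash
cat > g.py <<'E'
from h import *
from scipy.spatial.transform import Rotation as Ro
np.set_printoptions(precision=3,suppress=True)
def rot(tilt,az,ydir):  # tool z tilted from down by tilt towards azimuth az; tool y nearest ydir
    t,a=np.radians([tilt,az]);z=np.array([np.sin(t)*np.cos(a),np.sin(t)*np.sin(a),-np.cos(t)])
    y=np.array(ydir,float);y-=z*(y@z);y/=np.linalg.norm(y);return np.stack([np.cross(y,z),y,z],1)
def step(P,R,P2,R2): return R.T@(np.array(P2)-P)/100, Ro.from_matrix(R.T@R2).as_rotvec()/np.pi
def plan(way,P=None,R=None):
    s=manip.read_state()
    P=np.array(s["position"]) if P is None else P;R=np.array(s["orientation"]) if R is None else R
    print("at",s["time_s"],P)
    for P2,R2 in way:
        d,w=step(P,R,P2,R2);print("to",np.array(P2).round(0),"shift",d,"turn",w);P,R=np.array(P2,float),R2
E
cat > p1.py <<'E'
from g import *
lo=np.array([548.9,322.5,4.]);a=np.radians(34);f=np.radians(3)
ax=np.array([-np.sin(a)*np.cos(f),-np.sin(a)*np.sin(f),np.cos(a)])
R=rot(34,3,[-.05,1,0])
pre=lo+236*ax
plan([([290,460,225],R),([350,390,220],R),(pre,R),(lo+136.5*ax,R)])
print(R)
E
python3 p1.py
```

```text
at 1.45 [229.088 527.436 231.321]
to [290 460 225] shift [-0.827 -0.376  0.063] turn [-0.044 -0.185 -0.142]
to [350 390 220] shift [-0.44  -0.73   0.356] turn [0. 0. 0.]
to [417. 316. 200.] shift [-0.411 -0.777  0.522] turn [0. 0. 0.]
to [473. 319. 117.] shift [-0.    -0.     0.995] turn [0. 0. 0.]
[[-0.828 -0.051  0.558]
 [-0.041  0.999  0.029]
 [-0.559  0.001 -0.829]]
```

```bash
python3 -m inch '[-0.1,-0.05,0.01,-0.006,-0.02,-0.018,70, -0.2,-0.1,0.02,-0.01,-0.05,-0.04,60, -0.35,-0.16,0.03,-0.02,-0.08,-0.06,60, -0.5,-0.22,0.04,-0.026,-0.11,-0.085,60, -0.65,-0.3,0.05,-0.034,-0.145,-0.11,60, -0.75,-0.35,0.06,-0.04,-0.17,-0.13,60, -0.827,-0.376,0.063,-0.044,-0.185,-0.142,60, -0.827,-0.376,0.063,-0.044,-0.185,-0.142,60]' && python3 -m inch '[-0.05,-0.08,0.04,0,0,0,60, -0.12,-0.19,0.09,0,0,0,60, -0.18,-0.3,0.15,0,0,0,60, -0.24,-0.41,0.2,0,0,0,60, -0.3,-0.52,0.25,0,0,0,60, -0.36,-0.62,0.3,0,0,0,60, -0.42,-0.7,0.34,0,0,0,60, -0.44,-0.73,0.356,0,0,0,60]'
cat >> p1.py <<'E'
p=manip.camera("scene");print(p["shot"])
E
python3 p1.py
```

```text
time_s: 2.12
position: [288.1, 457.0, 222.9]
orientation: [[-0.829, -0.052, 0.557], [-0.044, 0.999, 0.028], [-0.557, -0.002, -0.83]]
force: [-0.2, 0.3, 0.1]
opening: 0.708
grip_force: 0.0
time_s: 2.78
position: [352.0, 389.6, 221.1]
orientation: [[-0.829, -0.047, 0.558], [-0.037, 0.999, 0.03], [-0.559, 0.004, -0.829]]
force: [0.1, 0.2, 0.2]
opening: 0.702
grip_force: 0.0
at 2.7833 [351.992 389.615 221.092]
to [290 460 225] shift [ 0.466  0.732 -0.357] turn [ 0.    -0.    -0.001]
to [350 390 220] shift [-0.44  -0.73   0.356] turn [0. 0. 0.]
to [417. 316. 200.] shift [-0.411 -0.777  0.522] turn [0. 0. 0.]
to [473. 319. 117.] shift [-0.    -0.     0.995] turn [0. 0. 0.]
[[-0.828 -0.051  0.558]
 [-0.041  0.999  0.029]
 [-0.559  0.001 -0.829]]
3
```

```bash
python3 -m inch '[-0.05,-0.09,0.06,0,0,0,60, -0.11,-0.2,0.13,0,0,0,60, -0.17,-0.31,0.21,0,0,0,60, -0.23,-0.43,0.29,0,0,0,60, -0.29,-0.55,0.37,0,0,0,60, -0.35,-0.66,0.44,0,0,0,60, -0.4,-0.75,0.5,0,0,0,60, -0.42,-0.78,0.51,0,0,0,60]'
python3 - <<'E'
from m import *
S=manip.camera("scene");T=manip.camera("top")
s=manip.read_state();print(s["position"])
R=np.array(s["orientation"])
for p,w in((S,(310,90)),(T,(120,230))):
    for d in (0,100):
        q=proj(p,np.array(s["position"])+R[:,2]*d);print(q);cv2.circle(p["pixels"],tuple(q.astype(int)),1,(0,255,0),-1)
cv2.imwrite("pics/pre1.png",np.hstack([crop(S,310,80,100,150),crop(T,120,215,100,150)]))
E
```

```text
time_s: 3.5
position: [418.2, 314.6, 201.0]
orientation: [[-0.829, -0.048, 0.557], [-0.039, 0.999, 0.029], [-0.558, 0.002, -0.83]]
force: [0.2, 0.4, -0.2]
opening: 0.703
grip_force: 0.0
[417.8 315.3 201.4]
[360.3 132.9]
[377.1 169.2]
[161.7 300.1]
[174.6 276.1]
```

View pics/pre1.png

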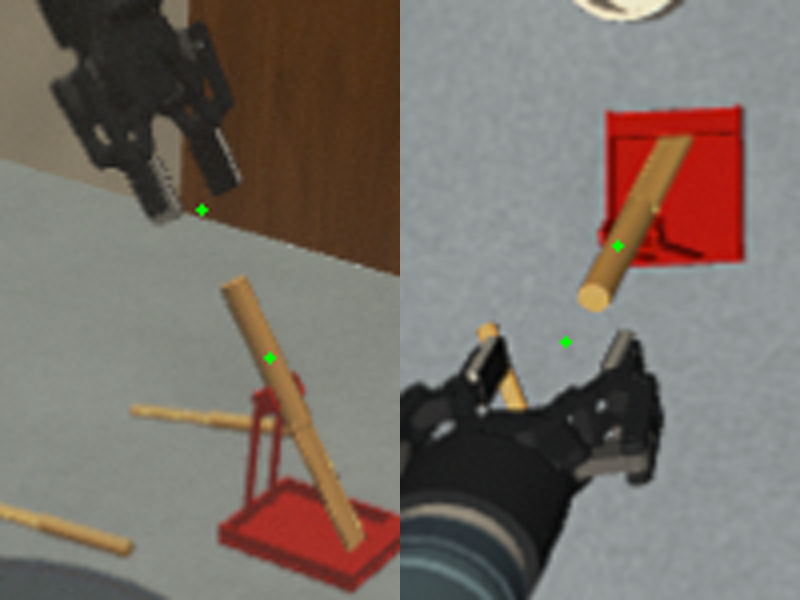

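The fingers straddle the handle's axis in both views: the predicted grasp is on the handle at S(377,169) and T(175,276). I'll advance and close.

```bash
python3 -m inch '[0,0,0.12,0,0,0,60, 0,0,0.26,0,0,0,60, 0,0,0.4,0,0,0,60, 0,0,0.54,0,0,0,60, 0,0,0.68,0,0,0,60, 0,0,0.82,0,0,0,60, 0,0,0.94,0,0,0,60, 0,0,0.99,0,0,0,60]' && python3 -m inch '[0,0,0,0,0,0,30, 0,0,0,0,0,0,10, 0,0,0,0,0,0,0, 0,0,0,0,0,0,0, 0,0,0,0,0,0,0, 0,0,0,0,0,0,0, 0,0,0,0,0,0,0, 0,0,0,0,0,0,0]'
```

```text
time_s: 4.27
position: [472.4, 319.0, 117.6]
orientation: [[-0.829, -0.051, 0.556], [-0.041, 0.999, 0.03], [-0.557, 0.002, -0.83]]
force: [-0.6, -0.6, -0.3]
opening: 0.702
grip_force: 0.0
time_s: 4.93
position: [472.6, 318.8, 119.5]
orientation: [[-0.828, -0.051, 0.558], [-0.04, 0.999, 0.031], [-0.559, 0.003, -0.829]]
force: [-1.8, 0.3, 3.6]
opening: 0.196
grip_force: 58.6
```

```bash
python3 -m inch '[-0.03,0,-0.05,0,0,0,0, -0.1,0,-0.15,0,0,0,0, -0.18,0,-0.27,0,0,0,0, -0.27,0,-0.4,0,0,0,0, -0.36,0,-0.53,0,0,0,0, -0.45,0,-0.67,0,0,0,0, -0.53,0,-0.78,0,0,0,0, -0.56,0,-0.83,0,0,0,0]'
cat > p2.py <<'E'
from g import *
R=rot(0,0,[0,1,0])
print(manip.read_state()["joint_positions"])
plan([([478,250,285],R),([482,150,285],R),([482,-240,285],R)])
E
python3 p2.py
```

```text
time_s: 5.6
position: [473.5, 318.4, 221.6]
orientation: [[-0.827, -0.05, 0.56], [-0.039, 0.999, 0.031], [-0.561, 0.004, -0.828]]
force: [-0.1, -0.2, 0.1]
opening: 0.197
grip_force: 58.5
[ 0.653  0.002 -0.603  0.456 -0.321  0.52 ]
at 5.6 [473.456 318.374 221.601]
to [478 250 285] shift [-0.366 -0.683 -0.521] turn [0.006 0.189 0.015]
to [482 150 285] shift [-0.04 -1.    0.  ] turn [0. 0. 0.]
to [ 482 -240  285] shift [ 0.  -3.9  0. ] turn [0. 0. 0.]
```

```bash
python3 -m inch '[-0.03,-0.04,-0.08,0,0.01,0,0, -0.08,-0.12,-0.18,0,0.04,0.002,0, -0.14,-0.23,-0.27,0.002,0.075,0.005,0, -0.2,-0.35,-0.36,0.003,0.11,0.008,0, -0.27,-0.48,-0.44,0.004,0.14,0.01,0, -0.33,-0.6,-0.5,0.005,0.17,0.012,0, -0.36,-0.67,-0.52,0.006,0.187,0.015,0, -0.366,-0.683,-0.521,0.006,0.189,0.015,0]' && for i in 1 2 3 4; do python3 -m inch '[0,-0.1,0,0,0,0,0, 0,-0.23,0,0,0,0,0, 0,-0.36,0,0,0,0,0, 0,-0.5,0,0,0,0,0, 0,-0.64,0,0,0,0,0, 0,-0.78,0,0,0,0,0, 0,-0.9,0,0,0,0,0, 0,-1,0,0,0,0,0]' | sed -n '1,4p'; done
```

```text
time_s: 6.27
position: [479.5, 248.2, 281.9]
orientation: [[-1.0, 0.003, -0.004], [0.003, 1.0, -0.004], [0.004, -0.004, -1.0]]
force: [1.1, 0.5, -0.7]
opening: 0.195
grip_force: 58.5
time_s: 6.93
position: [476.1, 148.4, 282.7]
orientation: [[-1.0, -0.001, -0.001], [-0.001, 1.0, -0.002], [0.001, -0.002, -1.0]]
force: [-0.5, -0.4, 0.3]
time_s: 7.6
position: [477.0, 48.7, 282.8]
orientation: [[-1.0, -0.001, -0.001], [-0.001, 1.0, -0.002], [0.001, -0.002, -1.0]]
force: [0.3, -0.8, -0.1]
time_s: 8.27
position: [477.3, -51.3, 283.0]
orientation: [[-1.0, -0.0, -0.001], [-0.0, 1.0, -0.002], [0.001, -0.002, -1.0]]
force: [0.4, 0.2, -0.8]
time_s: 8.93
position: [477.5, -151.3, 283.2]
orientation: [[-1.0, -0.0, -0.002], [-0.0, 1.0, -0.002], [0.002, -0.002, -1.0]]
force: [0.9, 0.6, -0.1]
```

```bash
python3 p2.py
```

```text
[-0.432  0.217 -0.006  1.348 -0.003 -0.433]
at 8.9333 [ 477.463 -151.326  283.188]
to [478 250 285] shift [-0.007  4.013 -0.027] turn [-0.001 -0.     0.   ]
to [482 150 285] shift [-0.04 -1.    0.  ] turn [0. 0. 0.]
to [ 482 -240  285] shift [ 0.  -3.9  0. ] turn [0. 0. 0.]
```

Move above the tube, then look at the turner against the tube.

```bash
python3 -m inch '[0,-0.08,0,0,0,0,0, -0.01,-0.2,0,0,0,0,0, -0.02,-0.34,0,0,0,0,0, -0.03,-0.5,0,0,0,0,0, -0.04,-0.64,0,0,0,0,0, -0.05,-0.78,0,0,0,0,0, -0.05,-0.86,0,0,0,0,0, -0.05,-0.885,0,0,0,0,0]'
python3 - <<'E'
from m import *
S=manip.camera("scene");T=manip.camera("top")
P=np.array(manip.read_state()["position"]);print(P)
for p in(S,T):
    for z in(0,136): q=proj(p,P-[0,0,z]);print(q);cv2.circle(p["pixels"],tuple(q.astype(int)),1,(0,255,0),-1)
    q=proj(p,[482.4,-240,114]);print("mouth",q);cv2.circle(p["pixels"],tuple(q.astype(int)),1,(0,0,255),-1)
cv2.imwrite("pics/pre2.png",np.hstack([crop(S,140,140,100,150),crop(T,370,200,100,150)]))
E
```

```text
time_s: 9.6
position: [482.6, -240.4, 283.1]
orientation: [[-1.0, 0.001, -0.002], [0.001, 1.0, -0.002], [0.002, -0.002, -1.0]]
force: [-0.2, 0.6, -0.5]
opening: 0.196
grip_force: 58.5
[ 482.5 -239.1  283.2]
[185.2 190.5]
[197.7 261.4]
mouth [200.  276.9]
[437.5 268.1]
[421.6 273.4]
mouth [418.7 274.5]
```

View pics/pre2.png

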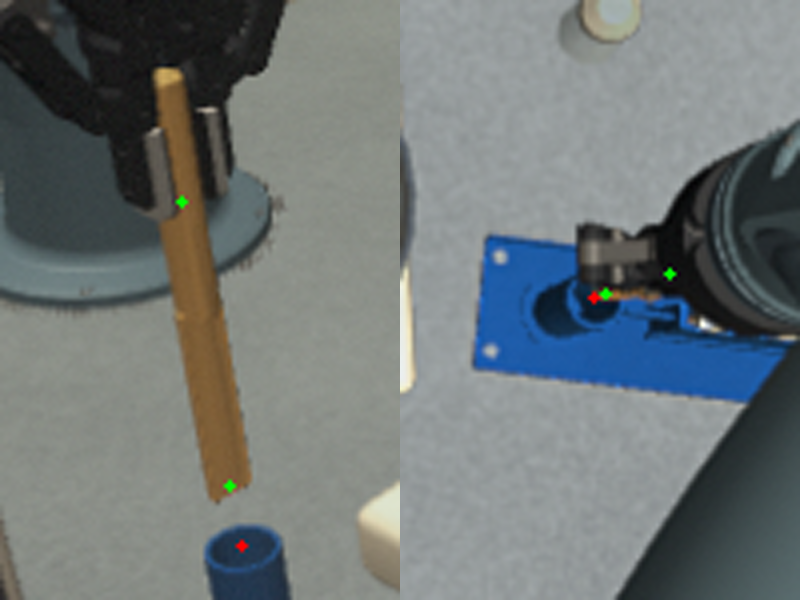

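The blade end at S(197,263) sits over the mouth at S(201,277), and T agrees to within about 2 mm. I'll lower it.

```bash
python3 -m inch '[0,0,0.06,0,0,0,0, 0,0,0.16,0,0,0,0, 0,0,0.3,0,0,0,0, 0,0,0.44,0,0,0,0, 0,0,0.58,0,0,0,0, 0,0,0.72,0,0,0,0, 0,0,0.85,0,0,0,0, 0,0,0.92,0,0,0,0]' && python3 -m inch '[0,0,0.04,0,0,0,0, 0,0,0.1,0,0,0,0, 0,0,0.16,0,0,0,0, 0,0,0.22,0,0,0,0, 0,0,0.27,0,0,0,0, 0,0,0.32,0,0,0,0, 0,0,0.36,0,0,0,0, 0,0,0.38,0,0,0,0]'
```

```text
time_s: 10.37
position: [481.5, -237.4, 189.5]
orientation: [[-1.0, -0.002, -0.004], [-0.002, 1.0, -0.0], [0.004, -0.0, -1.0]]
force: [-0.4, 1.0, -0.1]
opening: 0.198
grip_force: 58.5
time_s: 11.03
position: [482.1, -238.9, 152.8]
orientation: [[-1.0, -0.001, -0.002], [-0.001, 1.0, -0.002], [0.002, -0.002, -1.0]]
force: [-1.0, -0.3, -1.0]
opening: 0.191
grip_force: 58.5
```

```bash
python3 -m inch '[0,0,0.01,0,0,0,0, 0,0,0.02,0,0,0,0, 0,0,0.03,0,0,0,0, 0,0,0.04,0,0,0,0, 0,0,0.05,0,0,0,0, 0,0,0.06,0,0,0,0, 0,0,0.065,0,0,0,0, 0,0,0.065,0,0,0,0]'
```

```text
time_s: 11.7
position: [482.3, -239.0, 146.8]
orientation: [[-1.0, -0.001, -0.002], [-0.001, 1.0, -0.002], [0.002, -0.002, -1.0]]
force: [0.4, -0.0, -1.6]
opening: 0.193
grip_force: 58.5
```

Now I release it and back straight up 100 mm.

```bash
python3 -m inch '[0,0,0,0,0,0,25, 0,0,0,0,0,0,40, 0,0,0,0,0,0,50, 0,0,0,0,0,0,50, 0,0,0,0,0,0,50, 0,0,0,0,0,0,50, 0,0,0,0,0,0,50, 0,0,0,0,0,0,50]' && python3 -m inch '[0,0,-0.06,0,0,0,50, 0,0,-0.16,0,0,0,50, 0,0,-0.3,0,0,0,50, 0,0,-0.44,0,0,0,50, 0,0,-0.58,0,0,0,50, 0,0,-0.72,0,0,0,50, 0,0,-0.88,0,0,0,50, 0,0,-1,0,0,0,50]'
cat > p3.py <<'E'
from g import *
s=manip.read_state();print(s["joint_positions"])
n=np.array([.9937,-.1116,0])  # caddy x
sc=np.array([469.9,-349.6,0])
for sg in(1,-1):
    R=rot(0,0,sg*n)
    plan([([476,-300,285],R),(sc+[0,0,270],R),(sc+[0,0,144],R)])
E
python3 p3.py;  python3 - <<'E'
from m import *
S=manip.camera("scene");T=manip.camera("top")
cv2.imwrite("pics/rel.png",np.hstack([crop(S,100,200,130,150,3),crop(T,370,200,130,150,3)]))
for z in(196,197,203,190): print(z,proj(S,[482.4,-240,z]))
E
```

```text
time_s: 12.37
position: [482.3, -239.0, 146.9]
orientation: [[-1.0, -0.001, -0.002], [-0.001, 1.0, -0.002], [0.002, -0.002, -1.0]]
force: [-0.0, 0.3, 0.0]
opening: 0.586
grip_force: 0.0
time_s: 13.03
position: [482.9, -239.1, 249.4]
orientation: [[-1.0, -0.001, 0.0], [-0.001, 1.0, -0.003], [-0.0, -0.003, -1.0]]
force: [0.2, 0.5, 0.5]
opening: 0.585
grip_force: 0.0
[-0.576  0.297  0.013  1.285 -0.003 -0.577]
at 13.0333 [ 482.936 -239.078  249.429]
to [ 476 -300  285] shift [ 0.07  -0.61  -0.354] turn [-0.001  0.001  0.536]
to [ 470. -350.  270.] shift [-0.5   -0.005  0.15 ] turn [0. 0. 0.]
to [ 470. -350.  144.] shift [0.   0.   1.26] turn [0. 0. 0.]
at 13.0333 [ 482.936 -239.078  249.429]
to [ 476 -300  285] shift [ 0.07  -0.61  -0.354] turn [-0.001 -0.001 -0.464]
to [ 470. -350.  270.] shift [0.5   0.005 0.15 ] turn [0. 0. 0.]
to [ 470. -350.  144.] shift [0.   0.   1.26] turn [0. 0. 0.]
196 [193.  237.8]
197 [192.9 237.3]
203 [192.4 234.3]
190 [193.6 240.8]
```

View pics/rel.png

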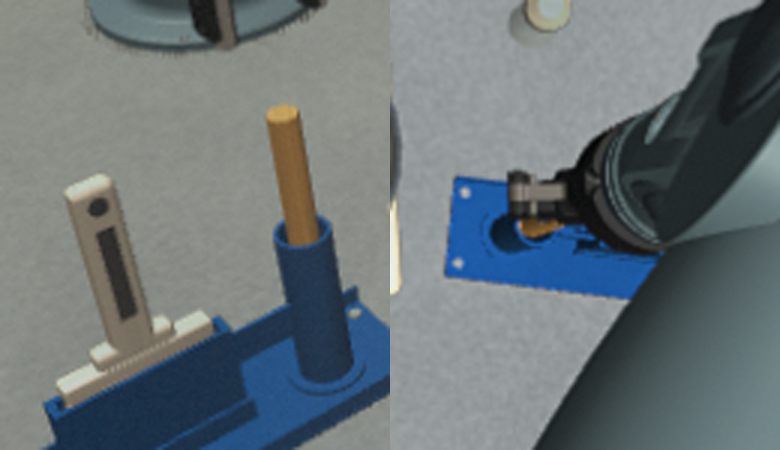

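The turner's handle end is at S(194.7,237.7), which matches a height of 196 mm, so it is fully seated and released. Next is the scraper.

```bash
python3 -m inch '[0,-0.04,-0.05,0,0,0.03,50, 0.01,-0.1,-0.1,0,0,0.065,50, 0.02,-0.2,-0.15,0,0,0.1,50, 0.03,-0.3,-0.2,0,0,0.135,50, 0.05,-0.4,-0.24,0,0,0.17,50, 0.06,-0.5,-0.28,0,0,0.205,50, 0.07,-0.58,-0.3,0,0,0.24,50, 0.07,-0.61,-0.3,0,0,0.27,50]' && python3 -m inch '[0,0,0,0,0,0.03,50, 0,0,0,0,0,0.065,50, 0,0,0,0,0,0.1,50, 0,0,0,0,0,0.135,50, 0,0,0,0,0,0.17,50, 0,0,0,0,0,0.205,50, 0,0,0,0,0,0.24,50, 0,0,0,0,0,0.266,50]'; sed -i 's/(1,-1)/(1,)/; s/(\[476,-300,285\],R),//' p3.py; python3 p3.py
```

```text
time_s: 13.8
position: [475.4, -300.9, 277.1]
orientation: [[-0.657, 0.754, -0.001], [0.754, 0.657, -0.003], [-0.001, -0.003, -1.0]]
force: [0.5, -0.3, -0.7]
opening: 0.587
grip_force: 0.0
time_s: 14.47
position: [475.4, -299.6, 276.6]
orientation: [[0.117, 0.993, -0.002], [0.993, -0.117, -0.002], [-0.002, -0.002, -1.0]]
force: [-0.3, 0.1, 0.7]
opening: 0.587
grip_force: 0.0
[-0.674  0.345  0.15   1.377 -0.003  1.014]
at 14.4667 [ 475.358 -299.583  276.579]
to [ 470. -350.  270.] shift [-0.503  0.005  0.067] turn [-0.001  0.001 -0.002]
to [ 470. -350.  144.] shift [0.   0.   1.26] turn [0. 0. 0.]
```

```bash
python3 -m inch '[-0.04,0,0,0,0,0,50, -0.1,0,0.01,0,0,0,50, -0.18,0,0.02,0,0,0,50, -0.26,0,0.03,0,0,0,50, -0.34,0,0.05,0,0,0,50, -0.42,0,0.06,0,0,0,50, -0.48,0,0.06,0,0,0,50, -0.5,0,0.06,0,0,0,50]' && python3 -m inch '[0,0,0.06,0,0,0,50, 0,0,0.16,0,0,0,50, 0,0,0.28,0,0,0,50, 0,0,0.4,0,0,0,50, 0,0,0.5,0,0,0,50, 0,0,0.6,0,0,0,50, 0,0,0.68,0,0,0,50, 0,0,0.7,0,0,0,50]' && python3 -m inch '[0,0,0.06,0,0,0,50, 0,0,0.14,0,0,0,50, 0,0,0.22,0,0,0,50, 0,0,0.3,0,0,0,50, 0,0,0.4,0,0,0,50, 0,0,0.48,0,0,0,50, 0,0,0.53,0,0,0,50, 0,0,0.55,0,0,0,50]'; python3 p3.py
python3 - <<'E'
from m import *
S=manip.camera("scene");T=manip.camera("top")
cv2.imwrite("pics/pre3.png",np.hstack([crop(S,80,200,130,150,3),crop(T,400,200,130,150,3)]))
E
```

```text
time_s: 15.13
position: [469.7, -350.8, 270.8]
orientation: [[0.113, 0.994, -0.002], [0.994, -0.113, -0.002], [-0.002, -0.002, -1.0]]
force: [0.8, -0.3, -0.0]
opening: 0.587
grip_force: 0.0
time_s: 15.8
position: [469.2, -348.8, 199.4]
orientation: [[0.112, 0.994, -0.003], [0.994, -0.112, -0.0], [-0.001, -0.003, -1.0]]
force: [0.0, 0.1, 0.2]
opening: 0.585
grip_force: 0.0
time_s: 16.47
position: [469.2, -349.2, 144.8]
orientation: [[0.112, 0.994, -0.003], [0.994, -0.112, -0.001], [-0.001, -0.003, -1.0]]
force: [-0.1, 0.5, -0.3]
opening: 0.584
grip_force: 0.0
[-0.747  0.435 -0.058  1.079 -0.003  0.936]
at 16.4667 [ 469.169 -349.174  144.766]
to [ 470. -350.  270.] shift [-0.005  0.004 -1.252] turn [-0.001  0.    -0.   ]
to [ 470. -350.  144.] shift [0.   0.   1.26] turn [0. 0. 0.]
```

View pics/pre3.png

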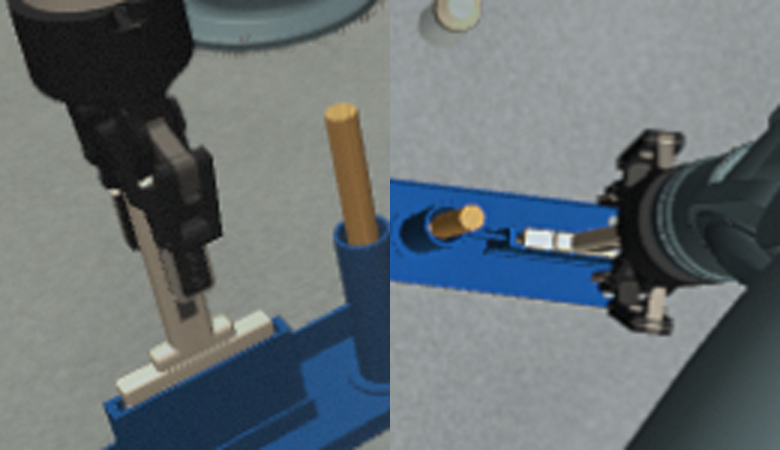

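The fingers straddle the scraper's handle at S(140,275), and the turner stands undisturbed. I'll close and draw the scraper up.

```bash
python3 -m inch '[0,0,0,0,0,0,30, 0,0,0,0,0,0,12, 0,0,0,0,0,0,0, 0,0,0,0,0,0,0, 0,0,0,0,0,0,0, 0,0,0,0,0,0,0, 0,0,0,0,0,0,0, 0,0,0,0,0,0,0]' && python3 -m inch '[0,0,-0.03,0,0,0,0, 0,0,-0.09,0,0,0,0, 0,0,-0.16,0,0,0,0, 0,0,-0.24,0,0,0,0, 0,0,-0.32,0,0,0,0, 0,0,-0.4,0,0,0,0, 0,0,-0.47,0,0,0,0, 0,0,-0.5,0,0,0,0]' && python3 -m inch '[0,0,-0.05,0,0,0,0, 0,0,-0.14,0,0,0,0, 0,0,-0.25,0,0,0,0, 0,0,-0.37,0,0,0,0, 0,0,-0.5,0,0,0,0, 0,0,-0.62,0,0,0,0, 0,0,-0.72,0,0,0,0, 0,0,-0.75,0,0,0,0]'
```

```text
time_s: 17.23
position: [470.2, -350.1, 146.9]
orientation: [[0.112, 0.994, -0.0], [0.994, -0.112, -0.003], [-0.003, -0.0, -1.0]]
force: [0.3, 0.4, 4.5]
opening: 0.155
grip_force: 59.0
time_s: 17.9
position: [470.4, -350.1, 197.9]
orientation: [[0.112, 0.994, 0.0], [0.994, -0.112, -0.004], [-0.004, 0.0, -1.0]]
force: [-0.4, 0.5, -2.0]
opening: 0.151
grip_force: 58.5
time_s: 18.57
position: [470.5, -349.9, 273.4]
orientation: [[0.112, 0.994, 0.0], [0.994, -0.112, -0.004], [-0.004, 0.001, -1.0]]
force: [0.3, -0.5, -1.2]
opening: 0.156
grip_force: 58.5
```

```bash
cat > p4.py <<'E'
from g import *
s=manip.read_state();print(s["joint_positions"])
R=np.array(s["orientation"]);R0=rot(0,0,[1,0,0]);R1=rot(45,0,[1,0,0]);print(R1)
e=np.array([541,-22,128.])
plan([([385,-340,278],R),([385,-250,278],R),([385,-155,278],R),([385,-60,278],R),([400,-22,270],R0),(e-137*R1[:,2],R1)])
E
python3 p4.py
```

```text
[-0.746  0.394  0.214  1.387 -0.003  0.937]
[[-0.     0.707  0.707]
 [ 1.     0.     0.   ]
 [ 0.     0.707 -0.707]]
at 18.5667 [ 470.498 -349.945  273.368]
to [ 385 -340  278] shift [ 0.003 -0.861 -0.047] turn [0. 0. 0.]
to [ 385 -250  278] shift [ 0.894 -0.101 -0.004] turn [0. 0. 0.]
to [ 385 -155  278] shift [ 0.944 -0.107 -0.004] turn [0. 0. 0.]
to [385 -60 278] shift [ 0.944 -0.107 -0.004] turn [0. 0. 0.]
to [400 -22 270] shift [0.395 0.106 0.079] turn [ 0.     0.001 -0.036]
to [444. -22. 225.] shift [0.    0.441 0.451] turn [-0.25  0.    0.  ]
```

```bash
python3 -m inch '[0,-0.06,0,0,0,0,0, 0,-0.16,-0.01,0,0,0,0, 0,-0.3,-0.02,0,0,0,0, 0,-0.44,-0.03,0,0,0,0, 0,-0.58,-0.04,0,0,0,0, 0,-0.72,-0.05,0,0,0,0, 0,-0.83,-0.05,0,0,0,0, 0,-0.86,-0.05,0,0,0,0]' && for i in 1 2 3; do python3 -m inch '[0.06,-0.01,0,0,0,0,0, 0.18,-0.02,0,0,0,0,0, 0.32,-0.03,0,0,0,0,0, 0.46,-0.05,0,0,0,0,0, 0.6,-0.07,0,0,0,0,0, 0.74,-0.08,0,0,0,0,0, 0.88,-0.1,0,0,0,0,0, 0.93,-0.105,0,0,0,0,0]'; done; python3 p4.py
```

```text
time_s: 19.23
position: [382.1, -339.0, 275.9]
orientation: [[0.114, 0.994, -0.003], [0.994, -0.114, -0.001], [-0.001, -0.003, -1.0]]
force: [-0.1, -0.6, -2.8]
opening: 0.154
grip_force: 58.7
time_s: 19.9
position: [384.4, -243.5, 276.2]
orientation: [[0.11, 0.994, -0.002], [0.994, -0.11, -0.001], [-0.001, -0.001, -1.0]]
force: [0.2, 0.0, -1.7]
opening: 0.159
grip_force: 58.7
time_s: 20.57
position: [384.2, -150.9, 275.9]
orientation: [[0.111, 0.994, -0.002], [0.994, -0.111, -0.001], [-0.001, -0.002, -1.0]]
force: [-0.5, 0.8, -1.9]
opening: 0.157
grip_force: 58.7
time_s: 21.23
position: [384.4, -58.0, 275.7]
orientation: [[0.111, 0.994, -0.002], [0.994, -0.111, -0.002], [-0.002, -0.001, -1.0]]
force: [0.4, -0.7, -1.0]
opening: 0.158
grip_force: 58.7
[-0.312 -0.01  -0.282  1.3   -0.002  1.371]
[[-0.     0.707  0.707]
 [ 1.     0.     0.   ]
 [ 0.     0.707 -0.707]]
at 21.2333 [384.411 -57.953 275.723]
to [ 385 -340  278] shift [-2.802  0.32  -0.018] turn [0. 0. 0.]
to [ 385 -250  278] shift [ 0.894 -0.1   -0.002] turn [0. 0. 0.]
to [ 385 -155  278] shift [ 0.944 -0.106 -0.002] turn [0. 0. 0.]
to [385 -60 278] shift [ 0.944 -0.106 -0.002] turn [0. 0. 0.]
to [400 -22 270] shift [0.394 0.107 0.079] turn [-0.     0.001 -0.036]
to [444. -22. 225.] shift [0.    0.441 0.451] turn [-0.25  0.    0.  ]
```

```bash
python3 -m inch '[0.03,0.01,0,0,0,0,0, 0.08,0.02,0.01,0,0,-0.005,0, 0.14,0.04,0.02,0,0,-0.01,0, 0.2,0.06,0.03,0,0,-0.02,0, 0.27,0.08,0.04,0,0,-0.026,0, 0.33,0.1,0.05,0,0,-0.032,0, 0.37,0.115,0.05,0,0,-0.036,0, 0.375,0.115,0.05,0,0,-0.036,0]' && python3 -m inch '[0,0.03,0.02,-0.015,0,0,0, 0,0.08,0.07,-0.045,0,0,0, 0,0.15,0.13,-0.08,0,0,0, 0,0.22,0.2,-0.115,0,0,0, 0,0.29,0.27,-0.15,0,0,0, 0,0.36,0.34,-0.185,0,0,0, 0,0.42,0.41,-0.22,0,0,0, 0,0.441,0.45,-0.25,0,0,0]'; sed -i 's/plan(\[.*/plan([(e-137*R1[:,2],R1)])/' p4.py; python3 p4.py;  python3 - <<'E'
from m import *
S=manip.camera("scene");T=manip.camera("top")
s=manip.read_state();P=np.array(s["position"]);z=np.array(s["orientation"])[:,2];x=np.array(s["orientation"])[:,0];print("edge est",P+137*z)
for p in(S,T):
    for q in(P+137*z,P+137*z+44*x,P+137*z-44*x):
        q=proj(p,q);cv2.circle(p["pixels"],tuple(q.round().astype(int)),1,(0,255,0),-1)
    q=proj(p,[541,-22,78]);cv2.circle(p["pixels"],tuple(q.round().astype(int)),1,(0,0,255),-1)
cv2.imwrite("pics/end.png",np.hstack([crop(S,230,150,130,150,3),crop(T,260,190,130,150,3)]))
E
```

```text
time_s: 21.9
position: [400.5, -22.4, 270.4]
orientation: [[-0.003, 1.0, -0.002], [1.0, 0.003, -0.002], [-0.002, -0.002, -1.0]]
force: [-0.3, 0.6, -2.4]
opening: 0.157
grip_force: 58.7
time_s: 22.57
position: [449.9, -25.5, 241.4]
orientation: [[-0.003, 0.718, 0.696], [1.0, 0.003, 0.002], [-0.0, 0.696, -0.718]]
force: [-1.8, 4.2, -10.1]
opening: 0.156
grip_force: 63.1
[-0.384 -0.487 -1.02   0.307  0.266  1.286]
[[-0.     0.707  0.707]
 [ 1.     0.     0.   ]
 [ 0.     0.707 -0.707]]
at 22.5667 [449.905 -25.514 241.433]
to [444. -22. 225.] shift [ 0.035 -0.157  0.079] turn [-0.005 -0.001  0.001]
edge est [549.1 -27.9 148.5]
```

View pics/end.png

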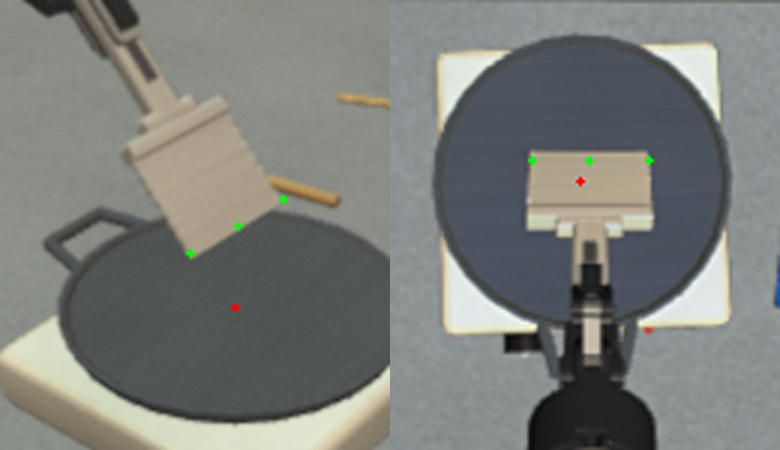

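The arm stops short: joint 3 is at its limit, and the edge is at about (549,-28,148). The slant itself is right and the scraper is firm. I'll keep the 45° slant but turn it about the vertical, so the handle leans towards -y where the arm has room.

```bash
cat > p5.py <<'E'
from g import *
s=manip.read_state();print(np.array(s["joint_positions"]),s["force"])
w=[]
for az,z in((35,160),(65,150),(65,128)):
    a=np.radians(az);R=rot(45,az,[np.cos(a),np.sin(a),0]);w.append((np.array([541,-22,z])-137*R[:,2],R))
import sys
plan(w[int(sys.argv[1]):])
E
python3 p5.py 0
```

```text
[-0.385 -0.488 -1.015  0.304  0.264  1.286] [ 0.441 -0.577 -2.681]
at 22.6667 [453.046 -27.609 246.11 ]
to [462. -78. 257.] shift [-0.5    0.135 -0.015] turn [-0.003  0.138 -0.137]
to [ 500. -110.  247.] shift [-0.484  0.021  0.162] turn [-0.     0.118 -0.118]
to [ 500. -110.  225.] shift [ 0.    -0.156  0.156] turn [0. 0. 0.]
```

```bash
python3 -m inch '[-0.03,0.01,0,0,0.01,-0.01,0, -0.09,0.02,0,0,0.03,-0.03,0, -0.17,0.04,0,0,0.05,-0.05,0, -0.25,0.06,0,0,0.07,-0.07,0, -0.33,0.08,0,0,0.09,-0.09,0, -0.41,0.1,-0.01,0,0.11,-0.11,0, -0.48,0.13,-0.01,-0.003,0.13,-0.13,0, -0.5,0.135,-0.015,-0.003,0.138,-0.137,0]'; python3 p5.py 1
```

```text
time_s: 23.33
position: [458.4, -77.0, 249.1]
orientation: [[-0.577, 0.59, 0.565], [0.816, 0.402, 0.414], [0.017, 0.7, -0.714]]
force: [0.0, -0.6, -3.4]
opening: 0.157
grip_force: 62.8
[-0.811 -0.069 -0.646  0.869  0.768  0.202] [ 0.01  -0.646 -3.386]
at 23.3333 [458.402 -77.016 249.123]
to [ 500. -110.  247.] shift [-0.508  0.098  0.116] turn [-0.001  0.113 -0.121]
to [ 500. -110.  225.] shift [ 0.    -0.156  0.156] turn [0. 0. 0.]
```

```bash
sed -i 's/((35,160).*:$/((45,128),):/' p5.py; python3 p5.py 0
```

```text
[-0.811 -0.069 -0.646  0.869  0.768  0.202] [ 0.01  -0.646 -3.386]
at 23.3333 [458.402 -77.016 249.123]
to [472. -90. 225.] shift [-0.196 -0.141  0.197] turn [-0.002  0.034 -0.042]
```

```bash
python3 -m inch '[-0.01,-0.01,0.01,0,0.002,-0.002,0, -0.04,-0.03,0.04,0,0.006,-0.008,0, -0.07,-0.05,0.07,0,0.012,-0.015,0, -0.11,-0.08,0.11,0,0.019,-0.023,0, -0.15,-0.11,0.15,-0.001,0.026,-0.031,0, -0.18,-0.13,0.18,-0.002,0.031,-0.038,0, -0.196,-0.141,0.197,-0.002,0.034,-0.042,0, -0.196,-0.141,0.197,-0.002,0.034,-0.042,0]'; python3 p5.py 0
```

```text
time_s: 24.0
position: [472.5, -88.3, 225.3]
orientation: [[-0.706, 0.5, 0.502], [0.708, 0.501, 0.497], [-0.003, 0.707, -0.708]]
force: [-0.1, -0.9, -1.7]
opening: 0.155
grip_force: 62.8
[-0.813  0.094 -0.55   0.951  0.784 -0.037] [-0.144 -0.863 -1.742]
at 24.0 [472.549 -88.261 225.303]
to [472. -90. 225.] shift [-0.016 -0.014 -0.008] turn [-0.     0.001  0.   ]
```

Pose reached. I'll hold it for one call and take a final look.

```bash
python3 -m inch '[0,0,0,0,0,0,0, 0,0,0,0,0,0,0, 0,0,0,0,0,0,0, 0,0,0,0,0,0,0, 0,0,0,0,0,0,0, 0,0,0,0,0,0,0, 0,0,0,0,0,0,0, 0,0,0,0,0,0,0]'
python3 - <<'E'
from m import *
S=manip.camera("scene");T=manip.camera("top")
s=manip.read_state();P=np.array(s["position"]);R=np.array(s["orientation"]);e=P+137*R[:,2];print("edge est",e)
for p in(S,T):
    for q in(e,e+44*R[:,0],e-44*R[:,0]):
        q=proj(p,q);cv2.circle(p["pixels"],tuple(q.round().astype(int)),1,(0,255,0),-1)
    q=proj(p,[541,-22,78]);cv2.circle(p["pixels"],tuple(q.round().astype(int)),1,(0,0,255),-1)
cv2.imwrite("pics/end2.png",np.hstack([crop(S,100,150,280,210,1.43*1)[:, :400],crop(S,230,150,100,75,4)])if 0 else np.hstack([crop(S,160,140,200,240,2),crop(T,260,150,200,240,2)]))
E
```

```text
time_s: 24.67
position: [473.2, -89.2, 226.7]
orientation: [[-0.705, 0.498, 0.505], [0.709, 0.502, 0.496], [-0.007, 0.707, -0.707]]
force: [0.8, 0.1, -2.2]
opening: 0.154
grip_force: 62.8
edge est [542.4 -21.2 129.9]
```

View pics/end2.png

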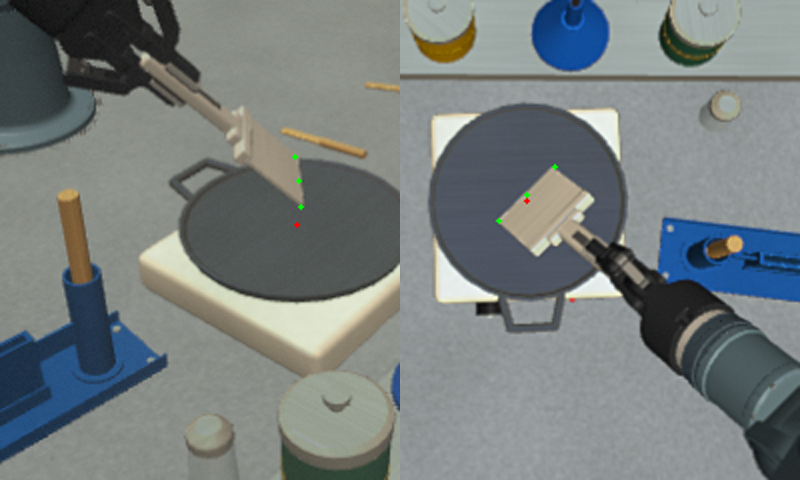

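The predicted edge points lie on the real edge in both views, over the comal's middle at about 130 mm. The turner stands in the tube and the bystanders that show in this view have not moved.

```bash
python3 -c "
from bench import manip
print(manip.finish_job())"
```

```text
the job is handed in; nothing more can be done
None
```

The job is handed in (no verdict was returned): the turner stands blade down, fully in the tube and released, and the scraper is held still at about 45°, edge level to within half a degree and about 52 mm above the middle of the comal.

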